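Put three glazed pots back on their own bats

ROBOT

A 6-joint arm with a two-finger parallel gripper is mounted at the origin on the work surface. World frame = base frame: x ahead of the robot, y to its left, z up, the work surface at z = 0. Lengths are in mm, angles in rad, forces in N, time in s.
With the tool pointing down it reaches from about 425 to 1125 mm from the base axis. Payload 14.9 kg.
Tool frame: the origin (TCP) lies at the very end of the fingers, on their centre line; the grasp point (between the pads) lies 19 mm behind it; z points along the fingers, y is the line along which they close (so a half turn about z gives the same grasp; the last joint's range is limited). The gripper opens to 91 mm and grips with 3 to 60 N. Pads are 32 mm wide; open, the fingers measure 118 mm over their backs; the gripper's body (76 mm by 178 mm) begins 60 mm behind the grasp point.
Start: joints at [-1.307, 0.379, 1.734, -0, 1.028, -0.033], TCP at [204.719, -669.409, 213.932] pointing down, gripper open.
Joint ranges: [-2.77, 2.77], [-0.74, 2.19], [0, 2.66], [-1.06, 4.2], [0.31, 2.87], [-3.08, 3.08]. Speed limits (rad/s): [1.89, 1.89, 2.39, 3.14, 3.14, 3.14].

INTERFACE

Orientations are given as [roll, pitch, yaw] about the fixed x, y, z axes, in that order (R = Rz(yaw) Ry(pitch) Rx(roll)).
In Python, from rig import env gives the robot as it stands. Calls block until the motion is done:
- env.move_to(position, orientation): joint-space move of the TCP to a pose.
- env.servo_line(position, orientation=None, speed=150): straight line of the TCP; orientation=None keeps the orientation; speed is the mean speed in mm/s.
- env.movej(angles): joint-space move.
- env.release() and env.grab(squeeze=None): open the fingers fully, or close them until they stop; squeeze is the grip in N (None keeps the last).
- env.pause(seconds).
- env.ik(position, orientation): joint angles nearest the present ones, or None.
- env.sense(): the state.
- env.read_camera(name): name is "scene" or "top" or "wrist"; returns a dict with "color" (480x640x3 uint8, red, green, blue), "intrinsics" (3x3 intrinsics, pixels), "k1" (the pictures are not rectified: a ray, as slopes to the right and down, at radius r is drawn at 1 + k1 r^2 times it, then the intrinsics apply), "origin" and "orientation" of the camera in the world. Camera axes: x right, y down, z forward; pixel columns grow to the right and rows downward; lengths in mm; the calibration is good to about 2 mm. A picture is of the moment at which its call begins. There is no depth.
A pose or a line that the arm cannot do raises env.Unreachable and nothing moves.
- env.finish_job(): hands the job in; it is judged then, once.
Trained networks look in a picture, given as the dict that the camera call returned (one of the last four; its "shot" number tells which), for a name from the list of things; names that differ only in an ending like _2 or _b are one class to them, and where a whole thing is asked for, a point or a joint stands for the part that bears it (a point fixed in the world has none). Each returns a list of dicts, best first, with "p" (0 to 1); they miss things now and then, are a little off and sometimes report something else, mostly with a low value. They report only what shows in the picture. A call takes as long as a camera call.
- env.spot_in(picture, query): "box" ([centre column, centre row, width, height] in pixels, round what is visible of it).
- env.cut_out(picture, query): "pixels" (480x640 bool, what is visible of it) and "box" ([centre column, centre row, width, height] in pixels, round what is visible of it).
The state is a dict: "clock": time; "joints": joint angles; "joint_vel": joint speeds; "joint_torque": joint torques, N m; "position": TCP position; "ee_rot": TCP orientation; "contact_force": force on the tool from outside, world axes, zero at the start; "wrist_torque": the same for the moment, N m; "gripper_width": opening from 0.0 (shut) to 1.0 (fully open); "gripper_force": force on a finger pad.
Only numpy, scipy, OpenCV 4.12 (cv2) and the standard library are available. Lean on these libraries where they do the work, as an engineer would, in place of code of your own. Each camera call takes 0.05 s, during which the arm holds its last target. There are 200 camera calls.

TASK

The three glazed pots each stand on a bat of the wrong colour: move them round so that every pot stands upright in the middle of the bat whose rim has its own glaze colour; the plain grey bat is free for parking one on the way. The pots are fragile: set them down gently without dropping them, and do not tip them over or knock them against each other. Leave the tin, the bowl and the brush where they are.

Things in the scene. Friction and masses are not known exactly. Their poses are not given: they have to be found in the camera images.
- pot_blue: Straight open cup: bare terracotta foot, upper 55 mm glazed blue. 54 mm across, 80 mm tall, wall 4 mm, about 0.18 kg, round. Grip it across the outside, e.g. 57 mm above its underside. Origin: centre of its underside, z up along its axis. Loose; starts upright on a bat of another colour.
- pot_green: Lidded jar: bare terracotta foot, green body and green lid with a small knob, all one rigid piece. Body 56 mm across with straight sides from 12 to 55 mm above the underside, lid and knob up to 75 mm, about 0.24 kg, round. Grip it across the body, e.g. 38 mm above its underside; the knob is too short for most fingers. Origin: centre of its underside, z up along its axis. Loose; starts upright on a bat of another colour.
- pot_yellow: Bud vase: bare terracotta foot, yellow shoulder and neck, dark dot on top. Belly 60 mm across at 18 mm up, straight neck 24 mm across from 52 to 105 mm above the underside (its top), about 0.20 kg, round. Grip it by the neck, e.g. 84 mm above its underside. Origin: centre of its underside, z up along its axis. Loose; starts upright on a bat of another colour.
- bat_blue: Round bat (flat disc) 110 mm across, 12 mm thick, fixed to the table, with a 17 mm wide blue rim around an off-white middle. Origin: centre of its underside on the table (z = 0); its top is at z = 0.012.
- bat_green: Round bat (flat disc) 110 mm across, 12 mm thick, fixed to the table, with a 17 mm wide green rim around an off-white middle. Origin: centre of its underside on the table (z = 0); its top is at z = 0.012.
- bat_yellow: Round bat (flat disc) 110 mm across, 12 mm thick, fixed to the table, with a 17 mm wide yellow rim around an off-white middle. Origin: centre of its underside on the table (z = 0); its top is at z = 0.012.
- bat_plain: Round bat (flat disc) 110 mm across, 12 mm thick, fixed to the table, plain grey all over with no coloured rim: the free spot, empty at the start. Origin: centre of its underside on the table (z = 0); its top is at z = 0.012.
- tin: Bystander: closed steel tin with a paper label, 66 mm across, 75 mm tall, loose. Origin: centre of its underside.
- bowl: Bystander: white bowl, 110 mm across, 42 mm tall, loose. Origin: centre of its underside.
- brush: Bystander: brush 190 mm long, lying on the far side of the bats, roughly along y; loose. Origin: underside near its middle, x along its length.

How it is judged (in metres and radians):
At the end, for the whole second after the job is handed in: Blue, green and yellow pot each stand on the bat with the rim of their own colour: centre within 15 mm of the bat's centre, foot on the bat's top (within 4 mm), upright within 0.1 rad, at rest and released (horizontal distance between pot_blue and bat_blue below 0.015 m and z of pot_blue in the frame of bat_blue between 0.008 and 0.016 m and angle between each of pot_blue, pot_green, pot_yellow's own z axis and vertical below 0.1 rad and linear speed of each of pot_blue, pot_green, pot_yellow below 0.02 m/s and angular speed of each of pot_blue, pot_green, pot_yellow below 0.2 rad/s and contact force between each of pot_blue, pot_green, pot_yellow and the fingers below 0.1 N and horizontal distance between pot_green and bat_green below 0.015 m and z of pot_green in the frame of bat_green between 0.008 and 0.016 m and horizontal distance between pot_yellow and bat_yellow below 0.015 m and z of pot_yellow in the frame of bat_yellow between 0.008 and 0.016 m); the robot touches nothing.
It fails at once if a pot is tipped by more than 0.7 rad (angle between any of pot_blue, pot_green, pot_yellow's own z axis and vertical above 0.7 rad).
It fails at once if two pots are knocked together (over 5 N) (contact force between pot_blue and pot_green above 5 N or contact force between any of pot_blue, pot_green and pot_yellow above 5 N).
It fails at once if a pot is slammed on a bat (over 80 N) (contact force between any of pot_blue, pot_green, pot_yellow and bat_blue above 80 N or contact force between any of pot_blue, pot_green, pot_yellow and bat_green above 80 N or contact force between any of pot_blue, pot_green, pot_yellow and bat_yellow above 80 N or contact force between any of pot_blue, pot_green, pot_yellow and bat_plain above 80 N).
It fails at once if a pot is dropped (faster than 0.5 m/s with no finger on it: a fall of over about 13 mm) ((linear speed of pot_blue above 0.5 m/s and contact force between pot_blue and the fingers below 0.2 N) or (linear speed of pot_green above 0.5 m/s and contact force between pot_green and the fingers below 0.2 N) or (linear speed of pot_yellow above 0.5 m/s and contact force between pot_yellow and the fingers below 0.2 N)).
It fails at once if the tin, bowl or brush is moved by more than 30 mm (distance of any of tin, bowl, brush from where it was at the start of the episode above 0.03 m).
It also fails if it takes over 96 s, if anything falls off the work surface, if the arm or the gripper's body presses on something with over 40 N, if the wrist force passes 120 N, or if a joint passes its speed limit or range.

## Working session

There is one attempt and no reset: what is moved stays moved. The work goes in short steps, each a Python script; the robot and the scene stay as the last script left them, time stands still between calls to the robot, and variables do not carry over. Pictures are saved under pics/ and viewed, at most 14 in all, crops included, and the job is handed in when it is done.

```bash
ls; mkdir -p pics
cat > h.py <<'E'
import numpy as np, cv2
from scipy.spatial.transform import Rotation as Rn
from rig import env
def rot(o):
    o=np.array(o,float)
    return o if o.shape==(3,3) else (Rn.from_euler('xyz',o).as_matrix() if o.size==3 else Rn.from_quat(o).as_matrix())
def ray(c,px):
    K=np.array(c["intrinsics"],float); d=np.array([c["k1"],0,0,0,0],float)
    u=cv2.undistortPoints(np.array(px,float).reshape(-1,1,2),K,d).reshape(-1,2)
    r=np.c_[u,np.ones(len(u))]@rot(c["orientation"]).T
    return np.array(c["origin"],float),r
def onz(c,px,z):
    o,r=ray(c,px); return o+r*((z-o[2])/r[:,2])[:,None]
def proj(c,P):
    R=rot(c["orientation"]); p=(np.atleast_2d(P)-np.array(c["origin"]))
    rv=cv2.Rodrigues(R.T)[0]
    return cv2.projectPoints(p.astype(float),rv,np.zeros(3),np.array(c["intrinsics"],float),np.array([c["k1"],0,0,0,0],float))[0].reshape(-1,2)
def save(c,n): cv2.imwrite(n,cv2.cvtColor(c["color"],cv2.COLOR_RGB2BGR))
E
python3 - <<'E'
from h import *
for n in ("top","scene"):
    c=env.read_camera(n); save(c,f"pics/{n}0.png")
    print(n,c["origin"],c["orientation"],c["k1"],c["intrinsics"])
    for q in "pot_blue pot_green pot_yellow bat_blue bat_green bat_yellow bat_plain tin bowl brush".split():
        print(q,[(np.round(b["box"]).tolist(),round(b["p"],2)) for b in env.spot_in(c,q)][:3])
print(env.sense())
E
```

```text
pics
top [532.2498017  -38.39405399 970.32609067] [-3.04571283  0.02353185 -1.57517101] 0.04223036555212304 [[469.7630928    0.         324.77857291]
 [  0.         469.7630928  233.8401502 ]
 [  0.           0.           1.        ]]
pot_blue [([316.0, 321.0, 30.0, 34.0], 0.95)]
pot_green [([365.0, 238.0, 32.0, 31.0], 0.59), ([322.0, 317.0, 52.0, 56.0], 0.4)]
pot_yellow [([249.0, 239.0, 34.0, 28.0], 0.74)]
bat_blue [([251.0, 235.0, 57.0, 52.0], 0.89)]
bat_green [([320.0, 314.0, 51.0, 57.0], 0.91)]
bat_yellow [([363.0, 240.0, 52.0, 52.0], 0.58)]
bat_plain [([437.0, 310.0, 56.0, 57.0], 0.59)]
tin [([188.0, 293.0, 37.0, 36.0], 0.69), ([253.0, 236.0, 56.0, 52.0], 0.55)]
bowl [([496.0, 230.0, 56.0, 56.0], 0.95)]
brush [([330.0, 139.0, 32.0, 90.0], 0.85), ([188.0, 292.0, 39.0, 37.0], 0.19)]
scene [1108.49069505 -415.781567   1005.72472468] [-2.56756587 -0.00755952  0.90960099] 0.03792689324928045 [[581.68176545   0.         311.35386245]
 [  0.         581.68176545 249.72860708]
 [  0.           0.           1.        ]]
pot_blue [([272.0, 189.0, 27.0, 42.0], 0.97)]
pot_green [([285.0, 26
[... 426 characters left out ...]
ock': 1.1, 'joints': array([-1.30729034e+00,  3.78896783e-01,  1.73420590e+00,  1.10050247e-05,
        1.02848102e+00, -3.32744145e-02]), 'joint_vel': array([ 0.00113321, -0.00047822, -0.00011346,  0.00060172,  0.00058218,
        0.00048979]), 'joint_torque': array([ 6.20962732e-03, -7.63691568e+01, -4.34744453e+01,  6.51813182e-02,
        3.87792138e-02,  2.56261529e-06]), 'position': array([ 204.72794116, -669.40794965,  213.93108409]), 'ee_rot': array([ 3.14158339e+00, -9.12301851e-06,  2.96774719e-01]), 'contact_force': array([0.41963065, 0.32817305, 0.38931039]), 'wrist_torque': array([ 0.07322591, -0.03057778, -0.00085201]), 'gripper_force': 0.0, 'gripper_width': 1.0001963382780794}
```

View pics/top0.png

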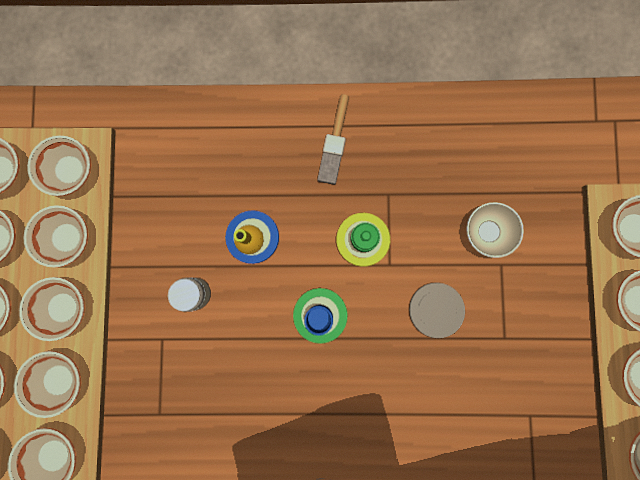

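View pics/scene0.png

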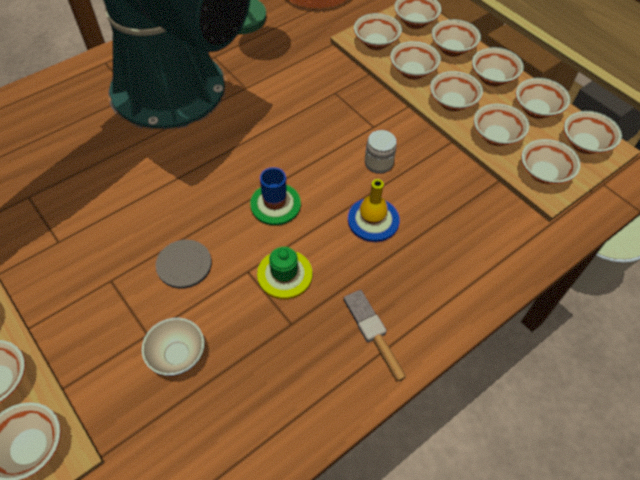

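```bash
cat > m.py <<'E'
from h import *
def tri(a,pa,b,pb):
    o1,r1=ray(a,pa);o2,r2=ray(b,pb);A=[];y=[]
    for o,r in((o1,r1[0]),(o2,r2[0])):
        r=r/np.linalg.norm(r);M=np.eye(3)-np.outer(r,r);A.append(M);y.append(M@o)
    s=np.linalg.lstsq(np.vstack(A),np.hstack(y),rcond=None)[0]
    return s, np.linalg.norm(A[0]@(s-o1))*2
def cut(c,q):
    r=env.cut_out(c,q); return r[0]["pixels"].astype(np.uint8) if r else None
def ell(m):
    k=max(cv2.findContours(m,cv2.RETR_EXTERNAL,cv2.CHAIN_APPROX_NONE)[0],key=cv2.contourArea)
    return cv2.convexHull(k)
E
python3 - <<'E'
from m import *
c={n:env.read_camera(n) for n in("top","scene")}
import pickle; pickle.dump(c,open("c0.pkl","wb"))
M={}
for q in "pot_blue pot_green pot_yellow bat_blue bat_green bat_yellow bat_plain tin bowl brush".split():
    e={}
    for n in c:
        m=cut(c[n],q); 
        if m is None: print(q,n,"miss");continue
        M[q,n]=m
        h=ell(m); e[n]=cv2.fitEllipse(h)
        # rough: floor centre by hull at z
        z=12 if q[:3]=="bat" else 0
        w=onz(c[n],h.reshape(-1,2),z); (x,y),r=cv2.minEnclosingCircle(w[:,:2].astype(np.float32))
        print(q,n,"ell",np.round(e[n][0],1),np.round(e[n][1],1),"circ@z",np.round([x,y,r],1))
    if len(e)==2 and q[:3]=="bat": print("   tri",np.round(tri(c["top"],e["top"][0],c["scene"],e["scene"][0])[0],1),tri(c["top"],e["top"][0],c["scene"],e["scene"][0])[1])
pickle.dump(M,open("M0.pkl","wb"))
E
```

```text
pot_blue top ell [318.2 319.6] [28.9 31.4] circ@z [450.5  -1.4  31.7]
pot_blue scene ell [273.6 188. ] [28.5 45.1] circ@z [420.8  25.5  60.4]
pot_green top ell [364.4 236.7] [28.6 30.1] circ@z [618.6 -98.8  31.5]
pot_green scene ell [283.7 263.9] [31.1 37.1] circ@z [593.2 -74.3  43.3]
pot_yellow top ell [248.2 238.8] [27.4 29.4] circ@z [616.5 144.   30.8]
pot_yellow scene ell [375.2 201.8] [29.9 45.8] circ@z [582.4 176.5  62.6]
bat_blue top ell [251.6 236.7] [52.9 54.3] circ@z [619.7 133.6  56.6]
bat_blue scene miss
bat_green top ell [319.6 315.2] [55.4 55.7] circ@z [461.   -5.3  56.7]
bat_green scene ell [275.4 203.9] [43.9 51.9] circ@z [465.9  -4.1  58.5]
   tri [460.5  -3.    4.1] 4.279145713825025
bat_yellow top ell [362.1 238.8] [53.4 53.9] circ@z [614.6 -92.3  55.7]
bat_yellow scene ell [284.2 274. ] [49.9 55. ] circ@z [617.8 -92.6  56.9]
   tri [614.9 -92.    6.4] 2.1825952665217425
bat_plain top ell [436.7 309.7] [53.4 56.7] circ@z [ 470.7 -239.3   55.3]
bat_plain scene ell [183.  263.5] [48.6 57.3] circ@z [ 474.1 -238.2   58.5]
   tri [ 471.2 -238.9    7.4] 3.5226782291842507
tin top ell [188.7 294.1] [34.3 42.6] circ@z [502.9 264.9  42.8]
tin scene ell [379.8 151.4] [32.5 45.2] circ@z [479.7 281.7  66.7]
bowl top ell [494.9 229.2] [54.6 56.9] circ@z [ 633.4 -364.8   57.7]
bowl scene ell [172.8 346. ] [55.8 65.3] circ@z [ 609.7 -342.6   58.6]
brush top ell [333.3 145.7] [ 22.1 104.1] circ@z [829.4 -31.9  96.8]
brush scene ell [374.  331.1] [ 25.1 116. ] circ@z [823.2 -30.1  98.8]
```

The top view shows blue pot (318,320) on the green bat, green jar (365,237) on the yellow bat, yellow vase (248,239) on the blue bat, plain bat at (437,310). The scene view confirms this. Next, wrist-camera views from two places.

Run:
```python
from m import *
import pickle
V=[]
for p in ((530,60,380),(530,-130,380)):
    env.move_to(p,[np.pi,0,np.pi/2]); env.pause(.3)
    c=env.read_camera("wrist"); save(c,f"pics/w{len(V)}.png"); 
    print(p,c["origin"],c["orientation"],env.sense()["joints"].round(2),env.sense()["clock"])
    for q in "pot_blue pot_green pot_yellow bat_blue bat_green bat_yellow bat_plain".split():
        r=env.cut_out(c,q); 
        if r: print(q,np.round(r[0]["box"]),round(r[0]["p"],2)); c[q]=r[0]["pixels"].astype(np.uint8)
    V.append(c)
pickle.dump(V,open("V.pkl","wb"))
a=np.hstack([cv2.resize(v["color"],(400,300)) for v in V]); cv2.imwrite("pics/w.png",a[:,:,::-1])
```

```text
(530, 60, 380) [530.95701514 139.04006203 550.19928522] [ 2.85774042e+00  3.26487956e-04 -5.91565302e-04] [ 0.07 -0.06  1.93  0.    1.27  0.07] 5.4167
pot_blue [260. 228.  44.  51.] 0.92
pot_yellow [380. 120.  45.  46.] 0.75
bat_blue [383. 121.  83.  84.] 0.92
bat_green [271. 220.  78.  74.] 0.82
bat_yellow [372. 275.  72.  69.] 0.68
bat_plain [281. 373.  70.  31.] 0.95
(530, -130, 380) [530.92703339 -49.87893522 550.29161419] [2.85778365e+00 1.65368549e-04 1.07452128e-03] [-0.28 -0.03  1.91  0.    1.27 -0.28] 6.9
pot_blue [258.  75.  50.  50.] 0.96
bat_blue [388.   7.  59.  14.] 0.77
bat_green [266.  84.  85.  92.] 0.87
bat_yellow [376. 152.  75.  81.] 0.86
bat_plain [278. 249.  72.  71.] 0.87
```

View pics/w.png

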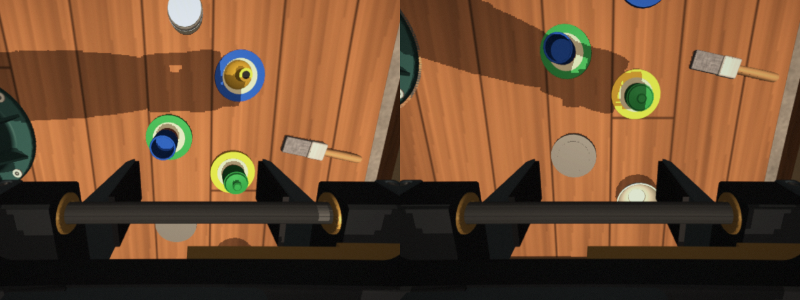

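```bash
cat > fit.py <<'E'
from m import *
from scipy.optimize import least_squares
PR={"pot_blue":[(27,0),(27,80)],"pot_green":[(25,0),(28,12),(28,55),(8,75)],"pot_yellow":[(20,0),(30,18),(12,52),(12,105)],"bat":[(55,0),(55,12)]}
D=np.array([[np.cos(t),np.sin(t)] for t in np.arange(0,2*np.pi,np.pi/16)])
T=np.arange(0,2*np.pi,np.pi/24)
def model(q):
    return np.array([[r*np.cos(t),r*np.sin(t),z] for r,z in PR[q if q in PR else "bat"] for t in T])
def fit(q,views,x0,fixz=None):
    S=[]
    for c,m in views:
        h=ell(m).reshape(-1,2).astype(float); k=(h@D.T).max(0)+.5*np.abs(D).sum(1)*.8
        ok=np.ones(len(D),bool)
        for j,e in ((0,639),(1,479)): # clipped by frame
            if h[:,j].max()>=e-1: ok&=D[:,j]<.3
            if h[:,j].min()<=1: ok&=D[:,j]>-.3
        S.append((c,k,ok))
    P=model(q)
    f=lambda x:np.hstack([((proj(c,P+np.r_[x[:2],x[2] if fixz is None else fixz])@D.T).max(0)-k)[ok] for c,k,ok in S])
    s=least_squares(f,x0 if fixz is None else x0[:2],loss="soft_l1",f_scale=.7)
    rs=f(s.x); i=0; o=[]
    for c,k,ok in S: o.append(round(float(np.sqrt((rs[i:i+ok.sum()]**2).mean())),2)); i+=ok.sum()
    return s.x,o
E
python3 - <<'E'
from fit import *
import pickle
c=pickle.load(open("c0.pkl","rb"));M=pickle.load(open("M0.pkl","rb"));V=pickle.load(open("V.pkl","rb"))
X0=dict(pot_blue=(460,-3,12),pot_green=(612,-93,12),pot_yellow=(618,135,12),bat_blue=(618,135,0),bat_green=(460,-3,0),bat_yellow=(615,-92,0),bat_plain=(472,-239,0))
skip={("bat_plain",0),("bat_blue",1)}
for q,x0 in X0.items():
    vw=[(c[n],M[q,n]) for n in c if (q,n) in M]+[(V[i],V[i][q]) for i in(0,1) if q in V[i] and (q,i) not in skip]
    a,o=fit(q,vw,x0); b,_=fit(q,vw,x0,x0[2]); print(q,a.round(1),o,"fixz",b.round(1),"each",[fit(q,[v],x0,x0[2])[0].round(1).tolist() for v in vw])
E
```

```text
pot_blue [457.2  -3.2  13.1] [0.67, 0.99, 0.73, 1.01] fixz [457.   -3.2] each [[456.2, -4.4], [457.5, -0.3], [456.8, -4.2], [457.3, -2.9]]
pot_green [615.3 -93.1  14.6] [0.66, 0.69] fixz [614.9 -92.9] each [[614.5, -94.7], [614.8, -90.8]]
pot_yellow [614.  138.9  10.3] [0.78, 1.25, 0.67] fixz [613.9 138.7] each [[613.4, 137.3], [616.5, 140.5], [613.5, 139.0]]
bat_blue [6.204e+02 1.360e+02 4.000e-01] [0.67, 0.51] fixz [620.5 136. ] each [[620.4, 134.9], [620.4, 136.5]]
bat_green [460.6  -3.3  -1.3] [1.08, 0.98, 1.26, 0.4] fixz [460.8  -3.4] each [[459.8, -5.2], [462.5, -1.8], [460.5, -3.1], [460.9, -3.6]]
bat_yellow [ 6.143e+02 -9.200e+01  6.000e-01] [0.48, 1.06, 1.19, 0.43] fixz [614.4 -92. ] each [[614.2, -92.6], [614.9, -90.4], [613.9, -92.4], [614.6, -92.1]]
bat_plain [ 471.  -238.     1.4] [0.8, 0.69, 0.58] fixz [ 470.7 -238.3] each [[470.7, -240.2], [470.8, -236.4], [470.7, -238.3]]
```

```bash
cat > pp.py <<'E'
from fit import *
O=[np.pi,0,np.pi/2]; GZ=dict(pot_blue=57,pot_green=38,pot_yellow=84); H=290
def go(p,v): env.servo_line(p,O,speed=v)
def moved(q,a,b):
    z=12+GZ[q]-19
    for p in (a,b):
        for zz in (H,z): assert env.ik([p[0],p[1],zz],O) is not None,(p,zz)
    env.move_to([a[0],a[1],H],O); env.release()
    go([a[0],a[1],z],130); env.grab(20); env.pause(.2)
    s=env.sense(); print(q,"width",s["gripper_width"],"F",s["gripper_force"])
    go([a[0],a[1],z+15],40); s=env.sense(); print(" lifted",s["gripper_width"],s["gripper_force"],s["contact_force"].round(1))
    go([a[0],a[1],H],150); go([b[0],b[1],H],180)
    go([b[0],b[1],z+12],130); go([b[0],b[1],z+1],20); env.pause(.2)
    s=env.sense(); print(" down",s["position"].round(1),s["gripper_width"],s["contact_force"].round(1))
    env.release(); env.pause(.2); go([b[0],b[1],H],150); print(" clock",env.sense()["clock"])
E
python3 - <<'E'
from pp import *
moved("pot_green",(615,-93),(471,-238.3))
c=env.read_camera("scene"); save(c,"pics/s1.png"); m=cut(c,"pot_green"); t=env.read_camera("top"); m2=cut(t,"pot_green")
v=[(k,l) for k,l in((c,m),(t,m2)) if l is not None]; print(fit("pot_green",v,(471,-238,12)))
E
```

```text
pot_green width 0.6003451093622781 F 20.00019460916519
 lifted 0.6003079030442885 19.99970644712448 [-0.3 -0.5 -2.9]
 down [ 471.1 -238.3   32.1] 0.5978931500747253 [ 0.4 -0.1 -1.8]
 clock 20.3583
(array([ 471.60694321, -238.76810018,   14.49974829]), [1.01, 0.92])
```

View pics/s1.png

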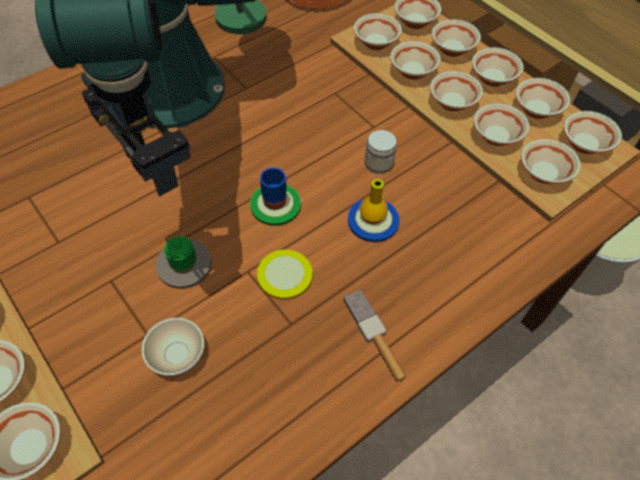

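The green jar stands upright on the grey bat at (181,255), and the yellow bat at (285,274) is free. Next comes the vase.

Run:
```python
from pp import *
moved("pot_yellow",(614,138.8),(614.4,-92))
c=env.read_camera("top"); m=cut(c,"pot_yellow"); t=env.read_camera("scene"); m2=cut(t,"pot_yellow");save(t,"pics/s2.png")
v=[(k,l) for k,l in((c,m),(t,m2)) if l is not None]
if v: print(fit("pot_yellow",v,(614,-92,12)))
```

```text
pot_yellow width 0.25552763543425533 F 19.99007821083069
 lifted 0.2602412444758261 19.989270865917206 [-0.4  0.1 -2.8]
 down [614.5 -92.   78.1] 0.2572798958229202 [-0.4 -0.8 -1.5]
 clock 34.1833
(array([616.94620586, -89.69198405,  10.75997609]), [0.47])
```

View pics/s2.png

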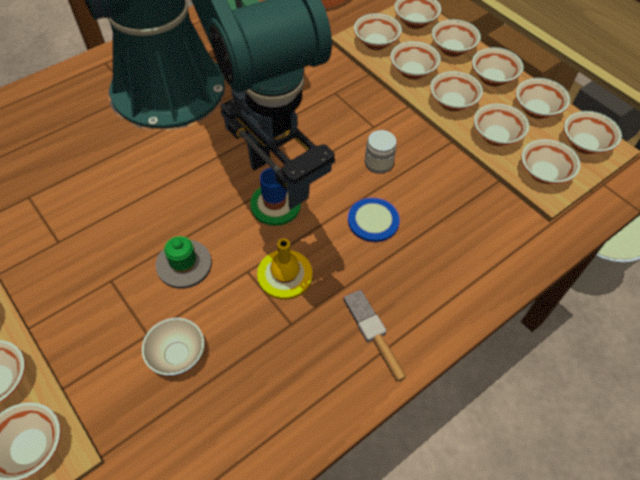

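The vase stands upright on the yellow bat at (284,270), and the blue bat at (374,219) is empty. Next is blue, then green.

Run:
```python
from pp import *
moved("pot_blue",(457.2,-3.2),(620.4,136))
c=env.read_camera("scene"); m=cut(c,"pot_blue"); save(c,"pics/s3.png")
if m is not None: print(fit("pot_blue",[(c,m)],(620,136,12),12))
w=env.read_camera("wrist"); save(w,"pics/w3.png")
```

```text
pot_blue width 0.59073626609259 F 19.998877379111946
 lifted 0.5923285782545316 19.997836528345942 [-1.  -0.3 -0.8]
 down [620.5 136.   51.1] 0.5927262379566287 [-0.3  0.2 -0.9]
 clock 47.1917
(array([620.54345314, 139.78578449]), [0.52])
```

View pics/s3.png

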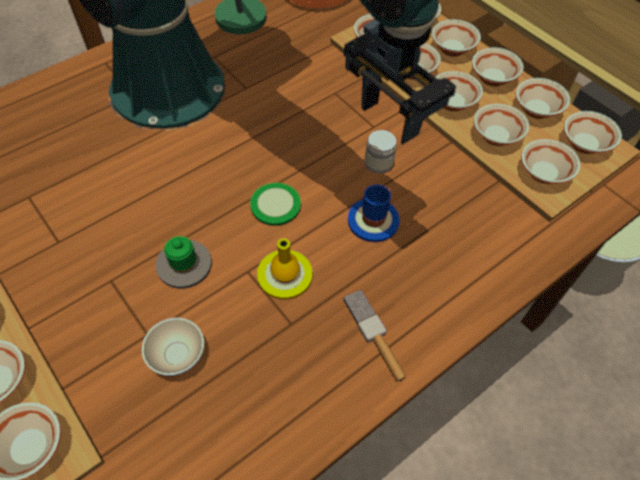

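The blue cup stands upright on the blue bat at (375,215), and the green bat at (276,204) is free.

Run:
```python
from pp import *
moved("pot_green",(471.2,-238.5),(460.7,-3.3))
env.move_to([450,-330,290],O); env.pause(.3)
B=dict(pot_blue=(620.4,136),pot_green=(460.7,-3.3),pot_yellow=(614.4,-92))
C=[env.read_camera(n) for n in("top","scene")]
save(C[0],"pics/t4.png")
for q,b in B.items():
    v=[(c,cut(c,q)) for c in C]; v=[k for k in v if k[1] is not None]
    if v:
        a,o=fit(q,v,(*b,12)); print(q,len(v),a.round(1),o,"off",(a[:2]-b).round(1))
print(env.sense()["clock"])
```

```text
pot_green width 0.5997229186776806 F 20.000131130218506
 lifted 0.5984997818561596 19.999757409095764 [-0.2 -1.2 -3.1]
 down [460.8  -3.3  32.1] 0.6012128370476368 [-0.2 -0.3 -2.3]
 clock 61.5333
pot_blue 2 [622.5 135.1  15.2] [0.59, 0.91] off [ 2.1 -0.9]
pot_green 2 [462.7  -4.1  15. ] [0.7, 0.77] off [ 2.  -0.8]
pot_yellow 2 [616.3 -91.3  12.2] [0.72, 0.82] off [1.9 0.7]
63.475
```

View pics/t4.png

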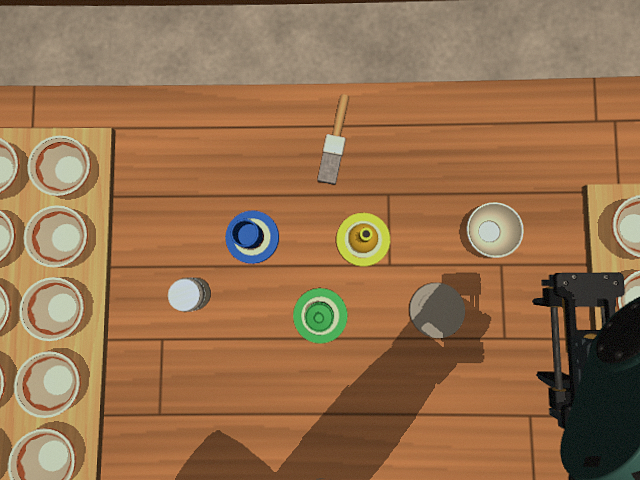

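All three pots stand on their own bats: blue (248,236), yellow (364,238), green (319,317). The tin, bowl and brush have not moved.

```bash
python3 -c "
from rig import env
print(env.finish_job())"
```

```text
the job is handed in; nothing more can be done
None
```

The job is handed in, with no verdict reported back: all three pots stand upright on their own-colour bats, about 2 mm off centre by camera, and the tin, bowl and brush look unmoved (about 63 s of 96 s used).

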